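Open the barrel polisher for loading

ROBOT

A 6-joint arm with a two-finger parallel gripper is mounted at the origin on the work surface. World frame = base frame: x ahead of the robot, y to its left, z up, the work surface at z = 0. Lengths are in mm, angles in rad, forces in N, time in s.
With the tool pointing down it reaches from about 275 to 750 mm from the base axis. Payload 10.2 kg.
Tool frame: the origin (TCP) lies midway between the tips of the shut fingers; the grasp point (between the pads) lies 19 mm behind it; z points along the fingers, y is the line along which they close (so a half turn about z gives the same grasp; the last joint's range is limited). The gripper opens to 85 mm and grips with 20 to 120 N. Pads are 22 mm wide; open, the fingers measure 114 mm over their backs; the gripper's body (76 mm by 85 mm) begins 54 mm behind the grasp point. The pads swing forward as they close: fully open they stand 13 mm farther back than shut.
Start: joints at [-1.391, 0.313, 1.498, -0, 1.331, -0.223], TCP at [205.786, -482.994, 231.294] pointing down, gripper open.
Joint ranges: [-2.94, 2.94], [-0.97, 2.17], [0.19, 2.56], [-1.23, 4.37], [0.02, 3.11], [-2.88, 2.88]. Speed limits (rad/s): [2.39, 2.39, 3.01, 3.14, 3.14, 3.14].

INTERFACE

Orientations are given as a unit quaternion [w, x, y, z].
In Python, from rig import ctrl gives the robot as it stands.
- The arm moves only by the tool send_rows, never from a script. Its argument "targets" is a list of rows, each an object with "offset": the shift along the world's x, y, z in cm, a list of three; "spin": the turn about the world's z in rad. A call has 1 to 8 rows; each row is the pose to reach, as a shift and turn from the pose commanded when the call began; what a row does not reach only later rows make up. A row lasts 1/12 s, in which the tool goes at most 41.7 mm and 7.16 degrees, less where a joint would pass 70% of its speed; a pose out of reach is approached as far as the arm can. A call with a gripper value outside its range is refused whole. "grip" is the opening, from 0 (shut) to 1 (fully open), set as the call begins (left out, the last holds). The fingers move at their own pace and stop on an object; "squeeze" is the grip in N (left out, the last holds). Time passes only in rows, so rows that repeat a pose let the fingers close. It gives the time, the measured TCP pose, the force, the opening and the grip force at its end, in the units of the state.
- ctrl.sense(): the state, without advancing time (a new reading comes with each control period).
- ctrl.capture(name): name is "side" or "top"; returns (picture, depth): 480x640x3 uint8, red, green, blue; 480x640 float32, mm along the optical axis (not along the pixel's ray), 0 where there is no reading.
- ctrl.calibration(name): a dict with "fx", "fy", "cx", "cy" (pixels), "view" (4x4, takes a point from world to camera coordinates). Camera axes: x right, y down, z forward; pixel columns grow to the right and rows downward; lengths in mm; the calibration is good to about 2 mm. A picture is of the moment at which its call begins. calibration takes no time and is no camera call.
- ctrl.finish_job(): hands the job in; it is judged then, once.
Trained networks look in the newest picture that a camera, given by its name, has taken for a name from the list of things; names that differ only in an ending like _2 or _b are one class to them, and where a whole thing is asked for, a point or a joint stands for the part that bears it (a point fixed in the world has none). Each returns a list of dicts, best first, with "conf" (0 to 1); they miss things now and then, are a little off and sometimes report something else, mostly with a low value. They report only what shows in the picture. A call takes as long as a camera call. They do not tell look-alikes from the thing itself.
- ctrl.search_frame(camera, query): "box" ([left, top, right, bottom] in pixels, round what is visible of it).
- ctrl.place_of(camera, query): "uv" ([column, row] in pixels: a listed point, or the origin of a listed thing).
The state is a dict: "time_s": time; "joints": joint angles; "dq": joint speeds; "tau": joint torques, N m; "eef_pos": TCP position; "ee_rot": TCP orientation; "force": force on the tool from outside, world axes, zero at the start; "wrist_torque": the same for the moment, N m; "grip_width": opening from 0.0 (shut) to 1.0 (fully open); "grip_force": force on a finger pad.
Only numpy, scipy, OpenCV 4.12 (cv2) and the standard library are available. Lean on these libraries where they do the work, as an engineer would, in place of code of your own. Each camera call takes 0.05 s, during which the arm holds its last target. There are 200 camera calls.

TASK

The barrel polisher has finished its run, but its speed slider is still up. Slide it right back to the stop end so the machine cannot start up while open, then lift the lid off the tilted barrel and set it gently down, flat with its grip bar up, in the steel drip tray. Leave the other things on the bench where they are.

Things in the scene. Friction and masses are not known exactly. Their poses are not given: they have to be found in the camera images.
- tumbler: barrel polisher, fixed: grey base 230 x 250 x 44 mm with a motor housing carrying the tilted barrel, and a control console along its right side (seen from the robot). Origin at bench height below the barrel; x is level, away from the robot, y left, z up. The base spans x -115..115, y -170..80 mm; the console is 70 mm wide, centred on y = -130, its flat top 75 mm above the bench
- barrel: hollow black rubber barrel, fixed, 120 mm in diameter, 135 mm long, its axis 35 degrees from vertical, mouth leaning to the tumbler's -x (towards the robot). Origin: centre of its closed lower end; z along the axis out of the mouth, y the tumbler's y. The mouth is a straight neck 92 mm in outer diameter from z = 112 mm to the rim at z = 135 mm
- lid: loose grey plastic cap, 108 mm in diameter, 120 to 260 g; its skirt goes 16 mm down over the neck with 2 mm of play; it only rests there. Origin: centre of the skirt's lower edge (z = 119 mm in the barrel's frame when on); z up through the grip. Top face at z = 21 mm; on it a straight grip bar 64 mm long (the lid's y, level and along the barrel's y at the start), 18 mm thick (its x), up to z = 54 mm
- speed (a joint): the speed slider in m: 0 = stop, at the end of the track nearest the robot; 0.09 = full speed, at the other end. It grows towards the tumbler's +x. It slides with about 2 N of friction, stays where it is left, and has a firm stop at either end
- speed_grip (a point): centre of the top of the slider's black grip, a block 26 mm along the track, 30 mm across and 26 mm high with its lower face 5 mm above the console's flat top (the point is 31 mm above the console's top). The track runs along the tumbler's x
- tray: stainless drip tray, fixed, open at the top, 160 (its x) x 180 (its y) x 20 mm high outside, walls and floor 3 mm. The origin is the centre of its underside, z up. It stands to the left or to the right of the tumbler
- board: flat black soldering board, fixed, 160 x 180 x 14 mm, on the other side of the tumbler from the tray; origin at the centre of its underside. Not needed
- wax: bar of beeswax, 85 x 45 x 18 mm, lying on the soldering board; origin at the centre of its underside. Leave it
- glass: green glass beaker, 76 mm in diameter, 115 mm high; origin at the centre of its underside. Leave it
- pot: white ceramic pot, open, 90 mm in diameter, 70 mm high; origin at the centre of its underside. Leave it
There are look-alikes about, which are no part of the job. What is shaped like the lid but purple is not meant.

How it is judged (in metres and radians):
On the way, in this order (a step that is already met when the one before it is completed fails the run):
1. the speed slider is at the stop end (within 5 mm) while the lid is still on the barrel (value of joint speed below 0.005 m and distance between lid and barrel below 0.128 m), for 0.2 s.
2. the lid is held in the fingers, lifted clear of the barrel's neck (distance between lid and barrel above 0.15 m and contact force between lid and the fingers above 0.5 N and contact force between lid and barrel below 0.1 N), for 0.2 s.
At the end, for the whole second after the job is handed in: The speed slider is within 5 mm of its stop end; the lid lies at rest inside the drip tray, flat on its floor (within 4 degrees of level, within 5 mm of floor height), grip bar up (value of joint speed below 0.005 m and x of lid in the frame of tray between -0.035 and 0.035 m and y of lid in the frame of tray between -0.045 and 0.045 m and z of lid in the frame of tray between -0.002 and 0.008 m and angle between lid's own z axis and vertical below 0.07 rad and linear speed of lid below 0.02 m/s); the robot touches nothing.
It fails at once if the lid falls: it moves faster than 0.6 m/s while the fingers do not touch it (a drop of about 20 mm) (linear speed of lid above 0.6 m/s and contact force between lid and the fingers below 0.05 N).
It fails at once if the beaker, the pot or the beeswax is moved by more than 25 mm (distance of any of glass, pot, wax from where it was at the start of the episode above 0.025 m).
It also fails if it takes over 50 s, if anything falls off the work surface, if the arm or the gripper's body presses on something with over 40 N, if the wrist force passes 120 N, or if a joint passes its speed limit or range.

## Working session

There is one attempt and no reset: what is moved stays moved. The work goes in short steps, Python scripts to look and compute and a tool call to move; the robot and the scene stay as the last step left them, time stands still between calls to the robot, and variables do not carry over. Pictures are saved under pics/ and viewed, at most 10 in all, crops included, and the job is handed in when it is done.

Besides the shell and the picture viewer there is one more tool, called after ">>>" as name(argument=value, ...), one argument or row to a line, values as JSON. send_rows: Moves the arm, as the interface text tells. Its arguments: {"type":"object","properties":{"targets":{"type":"array"},"grip":{"type":"number"},"squeeze":{"type":"number"}},"required":["targets"]}

```bash
mkdir -p pics; cat > h.py <<'E'
import numpy as np, cv2
from rig import ctrl
def cap(n,f=None):
    p,d=ctrl.capture(n)
    if f: cv2.imwrite('pics/'+f,p[:,:,::-1])
    return p,d
def ray(n,uv):
    c=ctrl.calibration(n);V=np.array(c['view']);R,t=V[:3,:3],V[:3,3]
    return -R.T@t, R.T@np.array([(uv[0]-c['cx'])/c['fx'],(uv[1]-c['cy'])/c['fy'],1])
def atz(n,uv,z):
    o,r=ray(n,uv); return o+r*(z-o[2])/r[2]
def cloud(n,d):
    c=ctrl.calibration(n);V=np.array(c['view']);R,t=V[:3,:3],V[:3,3]
    v,u=np.mgrid[:480,:640]
    P=np.stack([(u-c['cx'])/c['fx']*d,(v-c['cy'])/c['fy']*d,d],-1)-t
    return P@R
E
python3 - <<'E'
from h import *
for n in('top','side'):
    p,d=cap(n,n+'0.png'); W=cloud(n,d)
    print(n,ray(n,(320,240)))
    for q in('tumbler','barrel','lid','speed_grip','tray','board','wax','glass','pot'):
        for r in ctrl.place_of(n,q)[:3]:
            if r['conf']<.25: continue
            u,v=map(int,r['uv']); print(q,round(r['conf'],2),(u,v),W[min(v,479),min(u,639)].round() if d[min(v,479),min(u,639)] else None)
E
```

```text
top (array([ 427.92573944,  -22.77531996, 1125.76003724]), array([ 0.12891448,  0.02552546, -0.99137262]))
barrel 0.68 (305, 211) [602.  31. 227.]
lid 0.94 (361, 329) [365. -94.  51.]
lid 0.74 (303, 238) [547.  33. 235.]
speed_grip 0.72 (362, 231) [582. -89. 110.]
speed_grip 0.68 (434, 181) [ 727. -273.    5.]
tray 0.57 (191, 268) [498. 320.   2.]
board 0.91 (458, 274) [ 498. -326.   13.]
board 0.73 (305, 211) [602.  31. 227.]
wax 0.75 (457, 286) [ 469. -319.   28.]
glass 0.76 (219, 192) [663. 233. 116.]
pot 0.97 (437, 179) [ 732. -280.    5.]
side (array([369.08969697, 937.67907627, 799.07576684]), array([ 0.17332229, -0.80032865, -0.57405311]))
tumbler 0.93 (311, 296) [569.  92.  44.]
tumbler 0.5 (289, 256) [613. 104. 151.]
barrel 0.87 (290, 253) [611. 103. 158.]
lid 0.96 (322, 219) [553.  76. 231.]
lid 0.7 (412, 273) [366. -71.  20.]
tray 0.54 (288, 256) [615. 102. 149.]
board 0.68 (373, 215) [ 492. -311.   13.]
board 0.3 (323, 221) [550.  77. 228.]
wax 0.57 (382, 210) [ 470. -316.   29.]
glass 0.83 (233, 356) [675. 280.  30.]
pot 0.73 (287, 216) [632.  46. 208.]
```

View pics/top0.png

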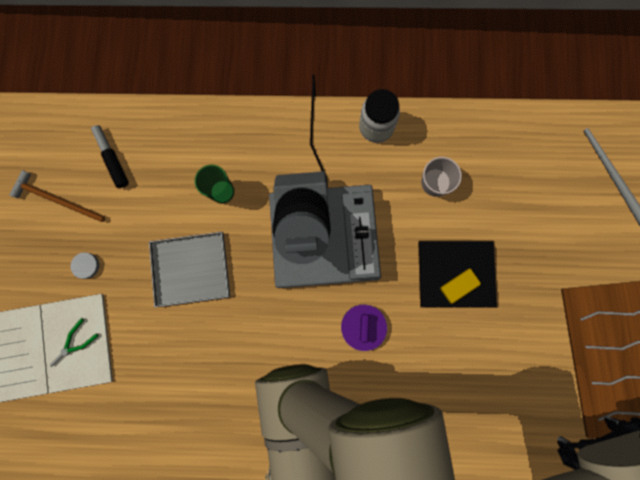

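View pics/side0.png

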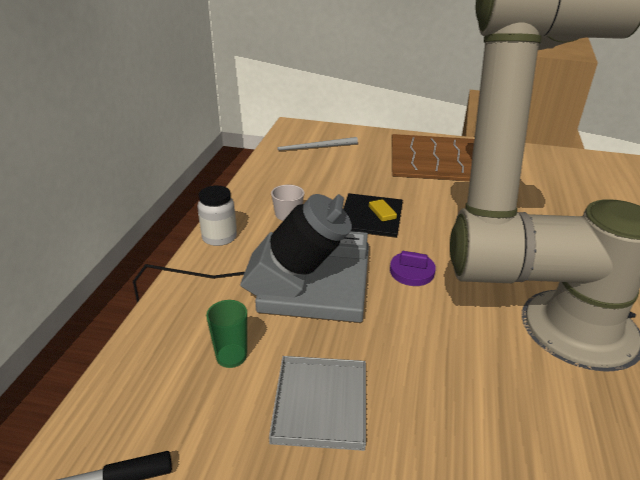

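The top view shows the grey lid on the barrel at (303,245), the slider grip at (362,232), the tray at (191,269) on the left, the purple decoy at (364,328), and the wax on the board at (459,286). The side view agrees. Next I measure poses from the depth images.

```bash
python3 - <<'E'
from h import *
from scipy.spatial.transform import Rotation as Ro
s=ctrl.sense(); w=s['ee_rot']; print('tool y,z',Ro.from_quat([w[1],w[2],w[3],w[0]]).as_matrix()[:,1:].T.round(3),s['time_s'])
def rect(P,name):
    r=cv2.minAreaRect(P[:,:2].astype(np.float32)); print(name,len(P),np.round(r[0]),np.round(r[1]),round(r[2],1),'med',np.median(P,0).round(1))
A={}
for n in('top','side'):
    p,d=cap(n); W=cloud(n,d); A[n]=W; z=W[...,2]; x=W[...,0]; y=W[...,1]; ok=d>0
    def sel(x0,x1,y0,y1,z0,z1): return W[ok&(x>x0)&(x<x1)&(y>y0)&(y<y1)&(z>z0)&(z<z1)]
    print(n)
    rect(sel(400,780,-150,-50,71,79),'console')
    rect(sel(400,780,-150,-50,102,116),'grip')
    rect(sel(400,780,-150,150,40,48),'base')
    P=sel(350,620,200,430,14,25); rect(P,'trayrim')
    rect(sel(350,620,200,430,-1,9),'trayfloor?')
    # lid: unknown yaw; find plane
    L=sel(440,640,-50,110,170,330)
    best=None; rng=np.random.default_rng(0)
    for k in range(3000):
        a,b,c=L[rng.choice(len(L),3,False)]; m=np.cross(b-a,c-a)
        if np.linalg.norm(m)<200: continue
        m/=np.linalg.norm(m); m*=np.sign(m[2])
        if abs(np.degrees(np.arccos(m[2]))-35)>6 or m[0]>0: continue
        q=np.abs((L-a)@m)<2
        if best is None or q.sum()>best[0]: best=(q.sum(),m,a)
    m,a=best[1:]; h=(L-a)@m; I=L[np.abs(h)<2]; print('plane',len(I),m.round(3),'yaw',np.degrees(np.arctan2(m[1],m[0])), I.mean(0).round(1))
    ye=np.cross([0,0,1],-m);ye/=np.linalg.norm(ye); xe=np.cross(ye,m)
    if 1:
        uv=np.stack([I@xe,I@ye],1).astype(np.float32); (cx,cy),r=cv2.minEnclosingCircle(uv)
        C=cx*xe+cy*ye+m*(I@m).mean(); print('lid top centre',C.round(1),'r',r)
        B=L[(h>28)&(h<37)&(np.linalg.norm(L-C,axis=1)<60)]
        print('bar top',len(B),B.mean(0).round(1),'ext y',np.ptp(B@ye),'mid', (((B@ye).max()+(B@ye).min())/2-C@ye).round(1),'h',np.median((B-a)@m).round(1),'xmid',((B@xe).mean()-C@xe).round(1), 'bar top from centre',(C+33*m).round(1))
E
```

```text
tool y,z [[ 0.392 -0.92   0.   ]
 [ 0.    -0.    -1.   ]] 1.0
top
console 2206 [580. -89.] [200.  70.] 5.9 med [569.2 -89.8  75.2]
grip 151 [582. -89.] [25. 29.] 2.3 med [582.7 -89.4 106.2]
base 3342 [581.  -4.] [229. 249.] 6.0 med [518.8 -17.6  43.8]
trayrim 446 [496. 322.] [160. 181.] 9.1 med [492.4 334.9  19.1]
trayfloor? 7799 [485. 315.] [270. 230.] 0.0 med [484.4 315.1   1.9]
plane 1358 [-0.569 -0.064  0.82 ] yaw -173.59107530372654 [548.1  38.2 225.4]
lid top centre [544.8  38.3 223.1] r 54.45698165893555
bar top 274 [527.8  34.9 250.2] ext y 62.24358331362755 mid -0.6 h 32.3 xmid 1.3 bar top from centre [526.   36.2 250.2]
side
console 419 [510. -93.] [77. 64.] 85.7 med [509.7 -85.6  75.5]
grip 0 [0. 0.] [0. 0.] 0.0 med [nan nan nan]
base 3356 [527.  43.] [329. 185.] 50.7 med [533.8  53.3  43.8]
trayrim 885 [497. 323.] [159. 185.] 9.1 med [492.8 357.4  18.7]
trayfloor? 12400 [485. 315.] [270. 230.] 0.0 med [480.  331.1   1.7]
plane 832 [-0.56  -0.057  0.826] yaw -174.1570387467212 [547.   47.1 224.6]
lid top centre [545.   39.8 222.8] r 55.748050689697266
bar top 143 [527.9  41.8 249.7] ext y 64.20452032084654 mid -0.0 h 31.9 xmid 1.3 bar top from centre [526.5  37.9 250.1]
  return _methods._mean(a, axis=axis, dtype=dtype,
  ret = um.true_divide(
```

>>> send_rows(
  targets=[
    {"offset": [2.8,2.7,0],"spin": -0.1},
    {"offset": [5.6,5.4,0],"spin": -0.2},
    {"offset": [8.4,8.1,0],"spin": -0.3},
    {"offset": [11.2,10.8,0],"spin": -0.3},
    {"offset": [14,13.5,0],"spin": -0.3},
    {"offset": [16.8,16.2,0],"spin": -0.3},
    {"offset": [19.6,18.9,0],"spin": -0.3},
    {"offset": [22.4,21.6,0],"spin": -0.3},
  ],
  grip=0,
)

```text
time_s: 1.77
eef_pos: [430.9, -265.4, 231.5]
ee_rot: [0.0, 0.999, 0.051, 0.0]
force: [-0.3, -1.2, 0.3]
grip_width: 0.002
grip_force: 0.0
```

>>> send_rows(
  targets=[
    {"offset": [2.8,2.6,0],"spin": 0},
    {"offset": [5.6,5.2,0],"spin": 0},
    {"offset": [8.4,7.8,0],"spin": 0},
    {"offset": [11.2,10.4,0],"spin": 0},
    {"offset": [14,13,0],"spin": 0},
    {"offset": [16.6,15.6,0],"spin": 0},
    {"offset": [18.9,18,0],"spin": 0},
    {"offset": [18.9,18,-2],"spin": 0},
  ],
)

```text
time_s: 2.43
eef_pos: [622.7, -83.0, 214.0]
ee_rot: [0.001, 0.999, 0.054, 0.004]
force: [0.2, -0.2, -0.5]
grip_width: -0.003
grip_force: 0.0
```

>>> send_rows(
  targets=[
    {"offset": [0,0,-3],"spin": 0},
    {"offset": [0,0,-6],"spin": 0},
    {"offset": [0,0,-9],"spin": 0},
    {"offset": [0,0,-11],"spin": 0},
    {"offset": [0,0,-12],"spin": 0},
    {"offset": [0,0,-12],"spin": 0},
    {"offset": [0,0,-12],"spin": 0},
  ],
)

```text
time_s: 3.02
eef_pos: [619.2, -87.1, 92.1]
ee_rot: [0.0, 0.999, 0.051, 0.0]
force: [0.3, 0.2, -0.4]
grip_width: -0.001
grip_force: 0.0
```

>>> send_rows(
  targets=[
    {"offset": [-0.7,-0.07,-0.2],"spin": 0},
    {"offset": [-1.4,-0.14,-0.2],"spin": 0},
    {"offset": [-2.1,-0.2,-0.2],"spin": 0},
    {"offset": [-2.8,-0.28,-0.2],"spin": 0},
    {"offset": [-3.5,-0.35,-0.2],"spin": 0},
    {"offset": [-4.2,-0.42,-0.2],"spin": 0},
    {"offset": [-4.6,-0.47,-0.2],"spin": 0},
  ],
)

```text
time_s: 3.6
eef_pos: [572.1, -91.8, 89.8]
ee_rot: [0.0, 0.999, 0.051, 0.0]
force: [1.6, 0.9, 2.0]
grip_width: 0.0
grip_force: 1.1
```

```bash
python3 - <<'E'
from h import *
p,d=cap('top','t1.png');cv2.imwrite('pics/t1c.png',cv2.resize(p[170:300,250:420,::-1],None,fx=4,fy=4))
E
```

```text
(no output)
```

View pics/t1c.png

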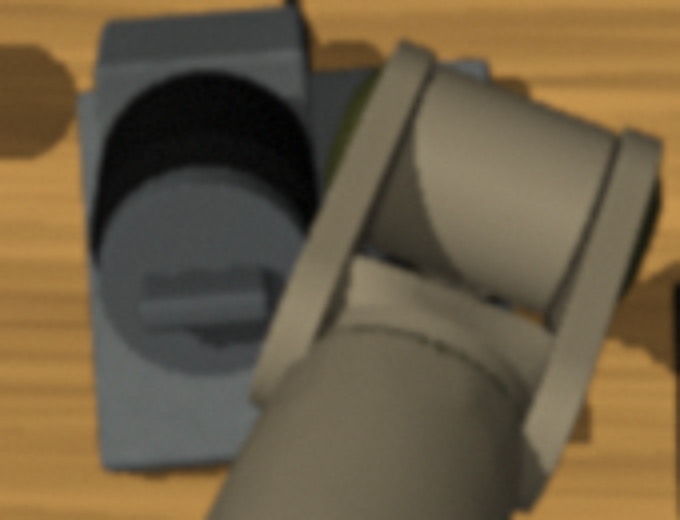

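The arm now hides the slider; the lid is still seated, with its bar at crop (205,300). A force of about 2 N means the slider is moving, so I keep pushing in small steps until it meets the stop.

>>> send_rows(
  targets=[
    {"offset": [-0.5,-0.05,0],"spin": 0},
    {"offset": [-1,-0.1,0],"spin": 0},
    {"offset": [-1.2,-0.12,0],"spin": 0},
    {"offset": [-1.2,-0.12,0],"spin": 0},
  ],
)

```text
time_s: 3.98
eef_pos: [560.2, -92.9, 89.1]
ee_rot: [-0.0, 0.999, 0.051, -0.001]
force: [-0.2, -1.2, -0.9]
grip_width: -0.002
grip_force: 0.0
```

>>> send_rows(
  targets=[
    {"offset": [-0.5,-0.05,0],"spin": 0},
    {"offset": [-1,-0.1,0],"spin": 0},
    {"offset": [-1,-0.1,0],"spin": 0},
  ],
)

```text
time_s: 4.23
eef_pos: [549.8, -93.9, 89.1]
ee_rot: [-0.0, 0.999, 0.051, -0.001]
force: [-0.8, 0.0, -1.0]
grip_width: -0.003
grip_force: 0.0
```

>>> send_rows(
  targets=[
    {"offset": [-0.3,-0.03,0],"spin": 0},
    {"offset": [-0.6,-0.06,0],"spin": 0},
    {"offset": [-0.6,-0.06,0],"spin": 0},
  ],
)

```text
time_s: 4.48
eef_pos: [544.2, -94.5, 89.2]
ee_rot: [-0.0, 0.999, 0.051, -0.0]
force: [-0.5, -0.8, 0.5]
grip_width: -0.002
grip_force: 0.0
```

```bash
python3 - <<'E'
from h import *
p,d=cap('side');a=cv2.resize(p[150:300,270:430,::-1],None,fx=2.5,fy=2.5)
p,d=cap('top');b=cv2.resize(p[170:320,270:430,::-1],None,fx=2.5,fy=2.5)
cv2.imwrite('pics/s2c.png',np.hstack([a,b]))
W=cloud('top',d);q=(d>0)&(abs(W[...,0]-520)<50)&(abs(W[...,1]+92)<30)&(abs(W[...,2]-106)<5)
print(q.sum(),W[q].mean(0) if q.any() else '',W[q].min(0) if q.any() else '')
E
```

```text
0
```

View pics/s2c.png

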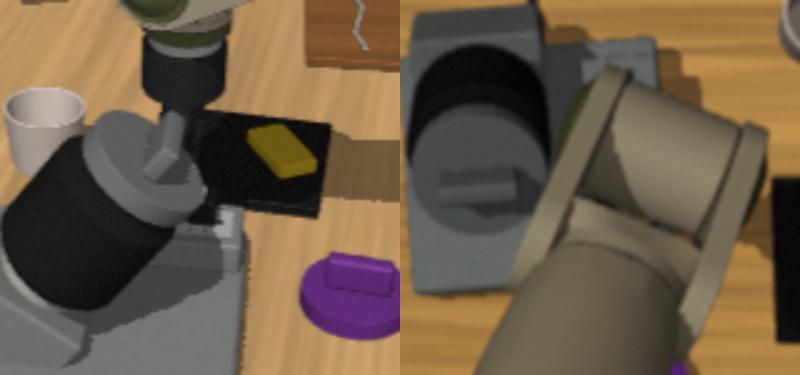

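The side view shows the lid seated and the fingers hidden behind the barrel, so the slider cannot be seen. No stop has been felt yet, and I keep pushing.

>>> send_rows(
  targets=[
    {"offset": [-0.3,-0.03,0],"spin": 0},
    {"offset": [-0.6,-0.06,0],"spin": 0},
    {"offset": [-0.9,-0.09,0],"spin": 0},
  ],
)

```text
time_s: 4.83
eef_pos: [539.6, -95.2, 89.9]
ee_rot: [0.0, 0.999, 0.051, 0.006]
force: [37.0, 7.8, -18.1]
grip_width: -0.002
grip_force: 18.2
```

>>> send_rows(
  targets=[
    {"offset": [-0.3,-0.03,0],"spin": 0},
    {"offset": [-0.6,-0.06,0],"spin": 0},
  ],
)

```text
time_s: 5.0
eef_pos: [538.9, -95.4, 90.5]
ee_rot: [0.001, 0.999, 0.05, 0.013]
force: [67.1, 14.5, -35.8]
grip_width: -0.002
grip_force: 33.8
```

Stop reached at a TCP x of about 539, with force rising to 67 N. I back off, raise, and go look.

>>> send_rows(
  targets=[
    {"offset": [1.6,0.15,0],"spin": 0},
    {"offset": [2.6,0.25,0],"spin": 0},
    {"offset": [2.6,0.25,3],"spin": 0},
    {"offset": [2.6,0.25,7],"spin": 0},
    {"offset": [1.2,-2,11],"spin": 0},
    {"offset": [-1,-5,15],"spin": 0},
    {"offset": [-4,-7,17],"spin": 0},
    {"offset": [-8,-8,19],"spin": 0},
  ],
)

```text
time_s: 5.67
eef_pos: [466.0, -171.2, 270.9]
ee_rot: [0.001, 0.999, 0.051, 0.001]
force: [0.9, -0.4, 0.8]
grip_width: -0.002
grip_force: 0.0
```

>>> send_rows(
  targets=[
    {"offset": [-4,0,1],"spin": 0},
    {"offset": [-8,0,2],"spin": 0},
    {"offset": [-11,0,3],"spin": 0},
    {"offset": [-11,0,3],"spin": 0},
  ],
  grip=1,
)

```text
time_s: 6.0
eef_pos: [353.5, -169.6, 301.3]
ee_rot: [0.001, 0.999, 0.05, 0.001]
force: [0.8, 0.6, 0.2]
grip_width: 0.566
grip_force: 0.0
```

```bash
python3 - <<'E'
from h import *
p,d=cap('top','t3.png');W=cloud('top',d);q=(d>0)&(abs(W[...,0]-540)<90)&(abs(W[...,1]+92)<30)&(abs(W[...,2]-106)<5)
print(q.sum(),W[q].mean(0) if q.any() else '',W[q].min(0) if q.any() else '')
cv2.imwrite('pics/t3c.png',cv2.resize(p[170:320,250:450,::-1],None,fx=3,fy=3))
E
```

```text
158 [515.33823736 -95.46788301 106.47079095] [ 502.4991937  -110.60693321  101.47498795]
```

View pics/t3c.png

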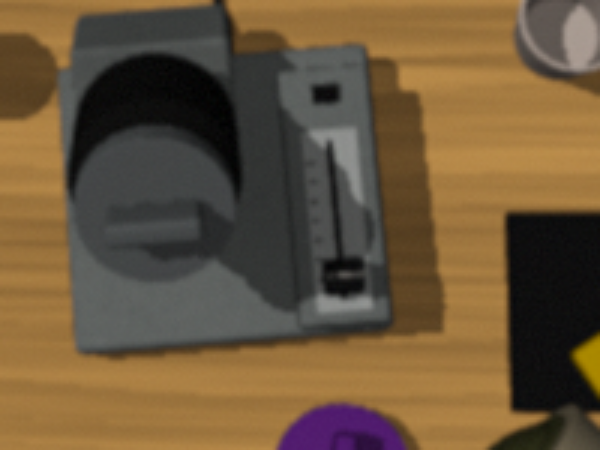

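The top view shows the slider grip at crop (343,277), at the near end of its track. The lid and its bar, at crop (152,227), have not moved. I go above the bar next.

>>> send_rows(
  targets=[
    {"offset": [2.6,3,0],"spin": 0},
    {"offset": [5.2,6,0],"spin": 0},
    {"offset": [7.8,9,0],"spin": 0},
    {"offset": [10.4,12,0],"spin": 0},
    {"offset": [13,15,0],"spin": 0},
    {"offset": [15.6,18,0],"spin": 0},
    {"offset": [17.7,20.7,0],"spin": 0},
    {"offset": [17.7,20.7,0],"spin": 0},
  ],
  grip=1,
)

```text
time_s: 6.72
eef_pos: [536.0, 41.9, 297.3]
ee_rot: [-0.001, 0.999, 0.054, -0.001]
force: [-0.1, -0.6, -0.2]
grip_width: 0.998
grip_force: 0.0
```

>>> send_rows(
  targets=[
    {"offset": [0,0,0],"spin": 0},
  ],
)

```text
time_s: 6.8
eef_pos: [534.3, 38.8, 297.8]
ee_rot: [-0.0, 0.999, 0.053, -0.001]
force: [0.0, -0.7, -0.3]
grip_width: 0.998
grip_force: 0.0
```

>>> send_rows(
  targets=[
    {"offset": [0,0,-1.5],"spin": 0},
    {"offset": [0,0,-3],"spin": 0},
    {"offset": [0,0,-4],"spin": 0},
    {"offset": [0,0,-4],"spin": 0},
  ],
)

```text
time_s: 7.13
eef_pos: [532.7, 36.8, 257.2]
ee_rot: [-0.0, 0.999, 0.051, -0.002]
force: [0.2, -0.6, 0.5]
grip_width: 0.997
grip_force: 0.0
```

>>> send_rows(
  targets=[
    {"offset": [-0.15,0.1,-1.3],"spin": 0},
    {"offset": [-0.15,0.1,-2.6],"spin": 0},
    {"offset": [-0.15,0.1,-3.9],"spin": 0},
    {"offset": [-0.15,0.1,-3.9],"spin": 0},
  ],
)

```text
time_s: 7.47
eef_pos: [531.4, 37.9, 218.8]
ee_rot: [-0.0, 0.999, 0.051, -0.002]
force: [-0.3, -0.3, -0.5]
grip_width: 1.002
grip_force: 0.0
```

>>> send_rows(
  targets=[
    {"offset": [0,0,0],"spin": 0},
    {"offset": [0,0,0],"spin": 0},
    {"offset": [0,0,0],"spin": 0},
    {"offset": [0,0,0],"spin": 0},
  ],
  grip=0,
  squeeze=25,
)

```text
time_s: 7.8
eef_pos: [532.8, 37.6, 221.9]
ee_rot: [0.001, 0.999, 0.051, 0.001]
force: [-0.9, -3.9, 6.8]
grip_width: 0.748
grip_force: 28.6
```

>>> send_rows(
  targets=[
    {"offset": [-0.28,-0.03,0.41],"spin": 0},
    {"offset": [-0.57,-0.06,0.82],"spin": 0},
    {"offset": [-0.85,-0.09,1.23],"spin": 0},
    {"offset": [-1.14,-0.12,1.64],"spin": 0},
    {"offset": [-1.43,-0.15,2.05],"spin": 0},
    {"offset": [-1.71,-0.18,2.46],"spin": 0},
    {"offset": [-2.0,-0.21,2.87],"spin": 0},
    {"offset": [-2.28,-0.24,3.28],"spin": 0},
  ],
)

```text
time_s: 8.47
eef_pos: [509.0, 36.0, 253.4]
ee_rot: [-0.0, 0.999, 0.051, -0.0]
force: [-1.0, -0.5, -1.1]
grip_width: 0.745
grip_force: 27.9
```

>>> send_rows(
  targets=[
    {"offset": [-0.57,-0.06,0.82],"spin": 0},
    {"offset": [-1.14,-0.12,1.64],"spin": 0},
    {"offset": [-1.43,-0.15,2.05],"spin": 0},
    {"offset": [-1.71,-0.18,3.5],"spin": 0},
    {"offset": [-2.0,-0.21,5],"spin": 0},
    {"offset": [-2.0,-0.21,5],"spin": 0},
    {"offset": [-2.0,-0.21,5],"spin": 0},
    {"offset": [-2.0,-0.21,5],"spin": 0},
  ],
)

```text
time_s: 9.13
eef_pos: [489.2, 33.8, 302.3]
ee_rot: [-0.0, 0.999, 0.051, -0.001]
force: [0.1, -0.9, -1.7]
grip_width: 0.743
grip_force: 28.3
```

```bash
python3 - <<'E'
from h import *
p,d=cap('side');cv2.imwrite('pics/s4c.png',cv2.resize(p[80:320,220:460,::-1],None,fx=2.2,fy=2.2))
E
```

```text
(no output)
```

View pics/s4c.png

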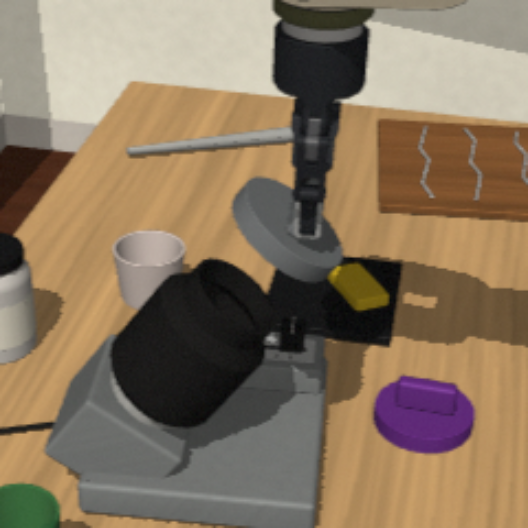

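The side view shows the lid held by the ends of its bar, clear of the barrel, still tilted about 35° with the low edge towards the robot. I carry it over to the tray.

>>> send_rows(
  targets=[
    {"offset": [-0.5,2.5,0],"spin": 0.02},
    {"offset": [-1,5.5,0],"spin": 0.04},
    {"offset": [-1.5,9,0],"spin": 0.054},
    {"offset": [-2,12.5,-1],"spin": 0.054},
    {"offset": [-2.5,16,-3],"spin": 0.054},
    {"offset": [-3,19.5,-5],"spin": 0.054},
    {"offset": [-3.5,23,-7],"spin": 0.054},
    {"offset": [-3.65,26,-9],"spin": 0.054},
  ],
)

```text
time_s: 9.85
eef_pos: [451.6, 295.9, 211.3]
ee_rot: [0.0, 0.997, 0.079, -0.001]
force: [1.0, -0.6, -0.7]
grip_width: 0.742
grip_force: 28.3
```

>>> send_rows(
  targets=[
    {"offset": [0,2,-2],"spin": 0},
    {"offset": [0,2.1,-5],"spin": 0},
    {"offset": [0,2.1,-8],"spin": 0},
    {"offset": [0,2.1,-10],"spin": 0},
    {"offset": [0,2.1,-11],"spin": 0},
    {"offset": [0,2.1,-11],"spin": 0},
    {"offset": [0,2.1,-11],"spin": 0},
  ],
)

```text
time_s: 10.43
eef_pos: [453.2, 314.9, 103.4]
ee_rot: [-0.0, 0.997, 0.078, 0.0]
force: [-0.6, -0.3, -1.3]
grip_width: 0.743
grip_force: 28.3
```

```bash
cat > lid.py <<'E'
from h import *
t=np.array(ctrl.sense()['eef_pos']); print(t.round(1))
for n in('side','top'):
    p,d=cap(n,f"L{int(ctrl.sense()['time_s']*10)}{n}.png"); W=cloud(n,d)
    R=W-t; L=W[(d>0)&(np.linalg.norm(R[...,:2],axis=-1)<90)&(W[...,2]>max(12,t[2]-70))&(W[...,2]<t[2]+60)&(np.ptp(p.astype(int),axis=-1)<22)]
    rng=np.random.default_rng(0);best=(0,)
    for k in range(3000):
        a,b,c=L[rng.choice(len(L),3,False)]; m=np.cross(b-a,c-a)
        if np.linalg.norm(m)<300: continue
        m/=np.linalg.norm(m); m*=np.sign(m[2])
        if m[2]<.6: continue
        q=(np.abs((L-a)@m)<1.5).sum()
        if q>best[0]: best=(q,m,a)
    if len(best)<2: print(n,len(L),'none'); continue
    q,m,a=best; I=L[np.abs((L-a)@m)<1.5]
    print(n,len(L),q,'n',m.round(3),'tilt',np.degrees(np.arccos(m[2])).round(1),'centroid',I.mean(0).round(1),'min',I.min(0).round(),'max',I.max(0).round(),'zmin of all',np.percentile(L[:,2],1).round(1))
E
python3 lid.py
```

```text
[453.2 314.9 103.4]
side 2182 1186 n [-0.563 -0.08   0.823] tilt 34.6 centroid [470.1 328.2 109. ] min [422. 266.  74.] max [511. 372. 135.] zmin of all 75.4
top 797 374 n [-0.564 -0.07   0.823] tilt 34.6 centroid [471.4 298.9 107.6] min [423. 263.  74.] max [511. 331. 136.] zmin of all 75.3
```

>>> send_rows(
  targets=[
    {"offset": [0,0,-2],"spin": 0},
    {"offset": [0,0,-4],"spin": 0},
    {"offset": [0,0,-5],"spin": 0},
    {"offset": [0,0,-5.2],"spin": 0},
    {"offset": [0,0,-5.4],"spin": 0},
    {"offset": [0,0,-5.5],"spin": 0},
  ],
  squeeze=20,
)

```text
time_s: 11.03
eef_pos: [453.6, 315.1, 49.2]
ee_rot: [-0.0, 0.997, 0.078, 0.001]
force: [-0.3, -1.0, 2.6]
grip_width: 0.746
grip_force: 28.8
```

>>> send_rows(
  targets=[
    {"offset": [0.35,0.05,-0.2],"spin": 0},
    {"offset": [0.67,0.11,-0.32],"spin": 0},
    {"offset": [0.97,0.15,-0.45],"spin": 0},
    {"offset": [1.26,0.2,-0.58],"spin": 0},
    {"offset": [1.26,0.2,-0.58],"spin": 0},
  ],
)

```text
time_s: 11.45
eef_pos: [466.7, 317.5, 43.5]
ee_rot: [-0.001, 0.997, 0.078, 0.001]
force: [-0.1, 2.2, 6.3]
grip_width: 0.746
grip_force: 28.5
```

```bash
python3 lid.py
```

```text
[466.7 317.5  43.5]
side 2384 1322 n [-0.395 -0.073  0.916] tilt 23.7 centroid [472.  327.2  43. ] min [408. 235.  17.] max [523. 386.  65.] zmin of all 15.8
top 761 340 n [-0.381 -0.074  0.922] tilt 22.8 centroid [472.8 295.8  41.3] min [416. 238.  18.] max [522. 327.  65.] zmin of all 16.6
```

Touch-and-drag is levelling the lid (34.6° down to 23°), so I continue along the arc.

>>> send_rows(
  targets=[
    {"offset": [0.24,0.04,-0.14],"spin": 0},
    {"offset": [0.5,0.08,-0.28],"spin": 0},
    {"offset": [0.75,0.12,-0.44],"spin": 0},
    {"offset": [1.0,0.16,-0.62],"spin": 0},
    {"offset": [1.26,0.2,-0.81],"spin": 0},
    {"offset": [1.5,0.24,-1.0],"spin": 0},
    {"offset": [1.5,0.24,-1.0],"spin": 0},
  ],
)

```text
time_s: 12.13
eef_pos: [481.4, 319.7, 32.9]
ee_rot: [-0.001, 0.997, 0.078, 0.001]
force: [1.2, 3.2, 4.4]
grip_width: 0.746
grip_force: 29.6
```

```bash
python3 lid.py
```

```text
[481.4 319.7  32.9]
side 2358 1296 n [-0.169 -0.028  0.985] tilt 9.9 centroid [478.6 327.7  31.8] min [409. 250.  20.] max [535. 376.  43.] zmin of all 14.1
top 722 324 n [-0.169 -0.026  0.985] tilt 9.8 centroid [477.5 297.1  30.8] min [418. 252.  20.] max [534. 330.  42.] zmin of all 14.0
```

>>> send_rows(
  targets=[
    {"offset": [0.25,0.04,-0.22],"spin": 0},
    {"offset": [0.5,0.08,-0.45],"spin": 0},
    {"offset": [0.7,0.11,-0.67],"spin": 0},
    {"offset": [0.85,0.13,-0.85],"spin": 0},
    {"offset": [0.9,0.14,-0.9],"spin": 0},
    {"offset": [0.9,0.14,-0.9],"spin": 0},
  ],
)

```text
time_s: 12.73
eef_pos: [489.8, 320.9, 23.9]
ee_rot: [-0.0, 0.997, 0.078, 0.0]
force: [0.3, 3.0, 5.1]
grip_width: 0.747
grip_force: 30.5
```

```bash
python3 lid.py
```

```text
[489.8 320.9  23.9]
side 2228 1233 n [ 0.001 -0.001  1.   ] tilt 0.1 centroid [482.6 328.9  23.8] min [413. 268.  22.] max [570. 376.  25.] zmin of all 13.1
top 678 290 n [ 0.003 -0.03   1.   ] tilt 1.7 centroid [481.9 296.8  23.2] min [419. 231.  20.] max [538. 330.  25.] zmin of all 13.3
```

Flat, with its top at z≈24 as it should be on the floor. Releasing.

>>> send_rows(
  targets=[
    {"offset": [0,0,0],"spin": 0},
    {"offset": [0,0,0],"spin": 0},
    {"offset": [0,0,0],"spin": 0},
    {"offset": [0,0,0],"spin": 0},
    {"offset": [0,0,0],"spin": 0},
  ],
  grip=1,
)

```text
time_s: 13.25
eef_pos: [489.4, 320.4, 23.1]
ee_rot: [0.0, 0.997, 0.078, -0.0]
force: [0.1, 0.1, -0.2]
grip_width: 1.0
grip_force: 0.0
```

>>> send_rows(
  targets=[
    {"offset": [0,0,1],"spin": 0},
    {"offset": [0,0,3],"spin": 0},
    {"offset": [0,0,6],"spin": 0},
    {"offset": [0,0,10],"spin": 0},
    {"offset": [0,0,14],"spin": 0},
    {"offset": [-2,0,18],"spin": 0},
    {"offset": [-5,0,20],"spin": 0},
    {"offset": [-8,0,20],"spin": 0},
  ],
)

```text
time_s: 13.92
eef_pos: [410.2, 321.1, 228.9]
ee_rot: [-0.002, 0.997, 0.078, 0.004]
force: [1.0, 0.0, 0.7]
grip_width: 0.999
grip_force: 0.0
```

>>> send_rows(
  targets=[
    {"offset": [-2,-3,0],"spin": 0},
    {"offset": [-4,-6,0],"spin": 0},
    {"offset": [-5,-9,0],"spin": 0},
    {"offset": [-5,-9,0],"spin": 0},
    {"offset": [-5,-9,0],"spin": 0},
  ],
)

```text
time_s: 14.33
eef_pos: [359.4, 230.0, 224.4]
ee_rot: [-0.0, 0.997, 0.077, 0.001]
force: [0.0, 0.1, -0.1]
grip_width: 0.998
grip_force: 0.0
```

```bash
python3 - <<'E'
from h import *
p,d=cap('top','end.png');W=cloud('top',d);z=W[...,2];ok=(d>0)&(np.hypot(W[...,0]-490,W[...,1]-321)<75)
for a,b in((20.5,28),(50,62)):
    P=W[ok&(z>a)&(z<b)&(np.hypot(W[...,0]-490,W[...,1]-321)<62)]; r=cv2.minAreaRect(P[:,:2].astype(np.float32)); print(len(P),np.round(r[0],1),np.round(r[1]),r[2],np.median(P,0).round(1))
    A=np.c_[P[:,:2],np.ones(len(P))]; print('slope',np.linalg.lstsq(A,P[:,2],rcond=None)[0][:2].round(3))
q=(d>0)&(abs(W[...,0]-540)<90)&(abs(W[...,1]+92)<30)&(abs(z-106)<5); print('slider',W[q].mean(0))
E
```

```text
1231 [485.2 319.9] [106. 107.] 1.617367148399353 [483.1 318.5  23.8]
slope [0. 0.]
203 [485.8 319.7] [18. 63.] 8.33036994934082 [485.2 319.1  55.8]
slope [0.017 0.007]
slider [515.38627065 -95.53463737 106.15146585]
```

View pics/end.png

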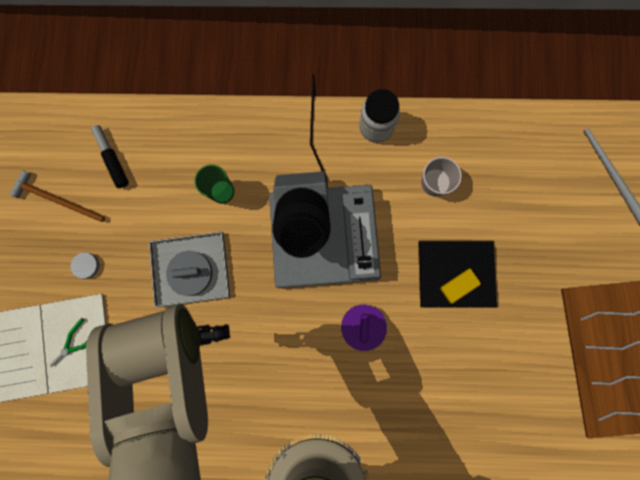

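The lid lies flat in the tray at (190,273), about 12 mm from its centre. The slider is at its near end at (364,262), the other things have not moved, and the arm is clear. Handing in.

```bash
python3 -c "
from rig import ctrl
print(ctrl.finish_job())"
```

```text
the job is handed in; nothing more can be done
None
```

The speed slider is at its stop end and the lid lies flat, grip bar up, in the drip tray; the other things on the bench were left in place, and the job was handed in at about 14 s with no verdict returned.

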